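# Set the height stop to the sound porcelain scroll weight

## Robot

A 6-joint arm with a two-finger parallel gripper is mounted at the origin on the work surface. World frame = base frame: x ahead of the robot, y to its left, z up, the work surface at z = 0. Lengths are in mm, angles in rad, forces in N, time in s.
With the tool pointing down it reaches from about 350 to 950 mm from the base axis. Payload 17.4 kg.
Tool frame: the origin (TCP) lies at the very end of the fingers, on their centre line; the grasp point (between the pads) lies 19 mm behind it (env.grip_point_offset is the distance from the TCP to the grasp point, in mm); z points along the fingers, y is the line along which they close (so a half turn about z gives the same grasp; the last joint's range is limited). The gripper opens to 93 mm and grips with 3 to 60 N. Pads are 15 mm wide; open, the fingers measure 128 mm over their backs; the gripper's body (75 mm by 188 mm) begins 65 mm behind the grasp point.
Start: joints at [1.289, 0.116, 1.442, -0, 1.584, -0.038], TCP at [162.947, 655.042, 218.646] pointing down, gripper open.
Joint ranges: [-2.83, 2.83], [-0.83, 2.19], [0.07, 2.5], [-1.14, 4.28], [0.01, 3], [-2.97, 2.97]. Speed limits (rad/s): [1.89, 1.89, 2.22, 3.14, 3.14, 3.14].

## Interface

Orientations are given as a unit quaternion [w, x, y, z].
In Python, from cell import get_state, optics, ticket, env gives the robot as it stands.
- The arm moves only by the tool play_rows, never from a script. Its arguments are lists of equal length, an entry for each row: "linear": the shift along the tool's x, y, z normalised to -1 to 1, where 1 is 500 mm, a list of three; "angular": the turn, a rotation vector about the tool's x, y, z normalised to -1 to 1, where 1 is 90 degrees, a list of three; "hand": the finger opening in mm, from 0 to 93. In form: {"linear": [[x, y, z], ...], "angular": [[rx, ry, rz], ...], "hand": [hand, ...]}. A call has 1 to 12 rows; each row shifts and turns the commanded pose from where the row before left it, along the tool's axes as they then stand; what a row does not reach is not made up. A row lasts 1/12 s, in which the tool goes at most 41.7 mm and 7.16 degrees, less where a joint would pass 70% of its speed; a pose out of reach is approached as far as the arm can. A call with a number of a shift or a turn outside -1 to 1 is refused whole. A call with a gripper value outside its range is refused whole. The fingers move at their own pace and stop on an object; "squeeze" is the grip in N (left out, the last holds). Time passes only in rows, so rows that do not move let the fingers close. It gives the time, the measured TCP pose, the force, the opening and the grip force at its end, in the units of the state.
- get_state(): the state, without advancing time (a new reading comes with each control period).
- optics.read_camera(name): name is "side" or "top"; returns a dict with "image" (400x640x3 uint8, blue, green, red), "range_z" (400x640 float32, mm along the optical axis (not along the pixel's ray), 0 where there is no reading), "intrinsics" (3x3 intrinsics, pixels), "pose" (4x4, takes a point from camera to world coordinates). Camera axes: x right, y down, z forward; pixel columns grow to the right and rows downward; lengths in mm; the calibration is good to about 2 mm. A picture is of the moment at which its call begins.
- ticket.close_job(): hands the job in; it is judged then, once.
The state is a dict: "time": time; "q": joint angles; "qvel": joint speeds; "tau": joint torques, N m; "tcp_pos": TCP position; "tcp_rot": TCP orientation; "contact_force": force on the tool from outside, world axes, zero at the start; "torque": the same for the moment, N m; "gripper_width": opening from 0.0 (shut) to 1.0 (fully open); "grasp_force": force on a finger pad.
Only numpy, scipy, OpenCV 4.12 (cv2) and the standard library are available. Lean on these libraries where they do the work, as an engineer would, in place of code of your own. Each camera call takes 0.05 s, during which the arm holds its last target. There are 200 camera calls.

## Task

One of a pair of porcelain scroll weights is broken and will be rebuilt to the height of the sound one. Lay the sound, full-length weight flat on the base plate of the stop stand with one end under the stop rod, slowly lower the rod by feel until its foot rests on the porcelain with only a light touch (it chips if pressed hard), then push the clamp lever all the way down to lock the rod there. Leave the weight lying under the locked stop, and do not disturb anything else on the bench.

Things in the scene. Friction and masses are not known exactly. Their poses are not given: they have to be found in the camera images.
- stand: Fixed stop stand. Origin: bench level (+-3 mm, jacked feet) right under the stop rod's vertical axis; z up, x from the rod to the column, y to the clamp lever's side. Flat steel base plate x -65..145, y -105..105 mm, upper face 35 mm over the origin. Column 30 mm diameter at x 110, top at 275 mm. The -y side is open: a long piece can be brought in under the rod from there.
- nose (a point): Centre of the stand's grey nose, the 44 mm square, 50 mm high block in which the stop rod slides, at the end of the 34 mm wide arm from the column. It is 155 mm over the stand's origin. Axes as the stand's.
- plate_spot (a point): Point of the base plate's upper face right under the stop rod's axis; axes as the stand's.
- stop_top (a point): Centre of the flat top of the knurled knob (26 mm diameter, 18 high) on the 12 mm stop rod. Slack, the rod slides up or down only, stays where left, 2 to 4 N drag downwards, 44 mm of travel in all. Its foot, 20 mm wide with a rubber face that gives 1 mm in 12 N, is a screw set differently each time: its face lies 156 to 173 mm below this point, at first 42 to 61 mm over the plate.
- clamp_lever (a joint): Clamp lever angle: 0 slack (out to the stand's +y, 35 degrees up) to 1.1 rad at its end stop (28 degrees below level, locked). Starts at 0 to 0.2 and stays where left. Turns about the stand's x axis direction through y 0, 155 mm over the stand's origin; the lever bar lies at x -40 mm, in front of the nose. Takes 2 to 5 N at its ball; near the end its screw grips the rod.
- lever_ball (a point): Centre of the black ball (18 mm diameter) at the end of the clamp lever, 85 mm from its turning axis; the lever is a 9 mm thick dark steel bar. Pressing down on it from above turns the lever.
- weight_centre (a point): Centre (half-way up) of the sound scroll weight: unbroken white porcelain bar with a thin blue band near each end, 130 mm long (x axis), 32 wide (y), 20 to 21 high (hand-made), 150 to 230 g, lying flat on the bench to the right of the stand; both ends alike. Its broken twin lies near by in two pieces (about 80 and 50 mm, rough cream ends): not to be used.
Mind the look-alikes: they are no part of the job. Leave any brown look-alike of the part that bears weight_centre alone.

How it is judged:
By the outcome, as a careful person would: the job done as asked, in the order asked, and still so for the second after the job is handed in, with the robot touching nothing.
It also fails if it takes over 61 s, if anything falls off the work surface, if the arm or the gripper's body presses on something with over 40 N, if the wrist force passes 120 N, or if a joint passes its speed limit or range.

## Working session

There is one attempt and no reset: what is moved stays moved. The work goes in short steps, Python scripts to look and compute and a tool call to move; the robot and the scene stay as the last step left them, time stands still between calls to the robot, and variables do not carry over. Pictures are saved under pics/ and viewed, at most 10 in all, crops included, and the job is handed in when it is done.

Besides the shell and the picture viewer there is one more tool, called after "Call:" in YAML: its name, and indented under it one key for each argument. play_rows: Moves the arm, as the interface text tells. Scaled input: -1 to 1 covers 500 mm each way for a shift and 90 degrees each way for a turn. Its arguments: {"type":"object","properties":{"linear":{"type":"array"},"angular":{"type":"array"},"hand":{"type":"array"},"squeeze":{"type":"number"}},"required":["linear","angular","hand"]}

```bash
mkdir -p pics; ls
cat > h.py <<'E'
import numpy as np,cv2,pickle
from cell import get_state,optics,ticket,env
def snap(n,tag):
    r=optics.read_camera(n); pickle.dump(r,open(f'{tag}.pkl','wb')); cv2.imwrite(f'pics/{tag}.png',r['image']); return r
def load(tag): return pickle.load(open(f'{tag}.pkl','rb'))
def pt(r,u,v):
    K=r['intrinsics'];u0,v0=int(round(u)),int(round(v));w=r['range_z'][v0-1:v0+2,u0-1:u0+2];w=w[w>0]
    z=np.median(w) if len(w) else np.nan
    return (r['pose']@np.r_[(u-K[0,2])/K[0,0]*z,(v-K[1,2])/K[1,1]*z,z,1])[:3]
def cloud(r):
    K=r['intrinsics'];z=r['range_z'];v,u=np.indices(z.shape)
    p=np.stack([(u-K[0,2])/K[0,0]*z,(v-K[1,2])/K[1,1]*z,z,np.ones_like(z)],-1)
    return (p@r['pose'].T)[...,:3]
E
python3 - <<'E'
from h import *
for n in('side','top'):
    r=snap(n,n+'0');print(n,r['intrinsics'].tolist(),r['pose'].round(3).tolist())
print(get_state())
E
```

```text
pics
side [[369.2627970994679, 0.0, 320.12285889844094], [0.0, 369.2627970994679, 201.43444789255798], [0.0, 0.0, 1.0]] [[-0.961, -0.195, 0.197, 359.398], [-0.277, 0.628, -0.728, 475.087], [0.018, -0.754, -0.657, 644.978], [0.0, 0.0, 0.0, 1.0]]
top [[483.51548549393397, 0.0, 312.94036113528716], [0.0, 483.51548549393397, 198.14828670438078], [0.0, 0.0, 1.0]] [[-0.001, -0.996, 0.092, 386.202], [-1.0, -0.001, -0.014, -66.077], [0.014, -0.092, -0.996, 1401.961], [0.0, 0.0, 0.0, 1.0]]
{'time': 0.1, 'q': array([ 1.28918653e+00,  1.16442199e-01,  1.44218391e+00,  1.20279449e-05,
        1.58399518e+00, -3.78445745e-02]), 'qvel': array([-0.0017999 , -0.00088406, -0.00123419, -0.00094803, -0.00090401,
       -0.00106487]), 'tau': array([ 2.21205650e-03, -7.22902536e+01, -6.23870730e+01,  7.81684765e-02,
        2.26835517e-02, -5.70064230e-05]), 'tcp_pos': array([162.90202736, 654.8660361 , 217.9852236 ]), 'tcp_rot': array([-8.77380811e-05,  1.21580977e-01,  9.92581383e-01, -5.06811193e-04]), 'contact_force': array([-0.08950909, -0.68640544, -0.88947866]), 'torque': array([0.02833832, 0.01525976, 0.00599214]), 'grasp_force': 0.0, 'gripper_width': 0.9964255117857621}
```

View pics/side0.png

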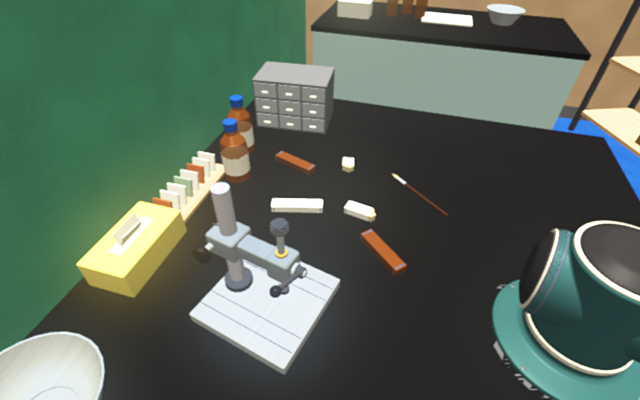

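View pics/top0.png

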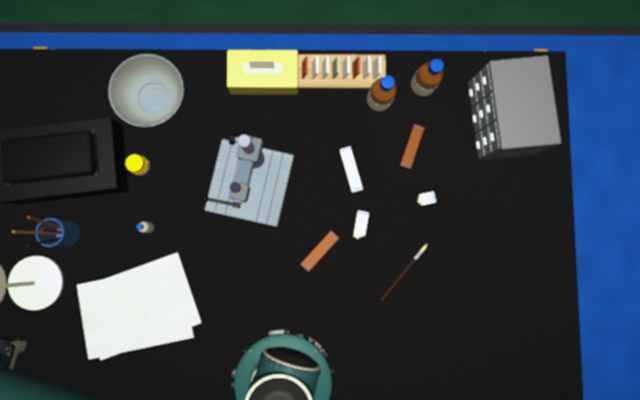

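The side view shows the stand with its nose near (285,265), its knob near (279,228) and its ball near (276,291). The top view shows the knob near (236,188).
Things that could be taken for the weight, in top pixels:
- White full bar at (351,169), side (297,205). This is the candidate.
- Broken pieces at (361,224) and (427,198).
- Brown bars at (412,146) and (320,250).

I choose the unbroken white bar and check it in a crop.

Run:
```python
from h import *
t=load('top0');s=load('side0')
a=cv2.resize(t['image'][120:245,195:385],None,fx=4,fy=4,interpolation=cv2.INTER_CUBIC)
cv2.imwrite('pics/c1.png',a)
b=cv2.resize(s['image'][175:325,185:385],None,fx=4,fy=4,interpolation=cv2.INTER_CUBIC)
cv2.imwrite('pics/c2.png',b)
for n,r in(('t',t),('s',s)):
    c=cloud(r);im=r['image'].astype(int)
    ok=(r['range_z']>0)
    m=(im.min(-1)>150)&ok&(c[...,2]<60)&(c[...,2]>5)
    nl,L,st,_=cv2.connectedComponentsWithStats(m.astype('uint8'))
    for i in range(1,nl):
        if st[i,4]>60:
            p=c[L==i]; print(n,st[i].tolist(),np.median(p,0).round(1), cv2.minAreaRect(p[:,:2].astype('float32')))
```

```text
t [314, 55, 6, 19, 80] [905.5 -96.8  16.7] ((907.1432495117188, -96.44351196289062), (73.58381652832031, 14.946462631225586), 0.10101760923862457)
t [325, 55, 6, 19, 87] [ 907.7 -130.4   13.4] ((906.7884521484375, -128.12261962890625), (16.605064392089844, 72.71707153320312), 89.63499450683594)
t [346, 55, 5, 23, 82] [ 903.7 -192.1   14.2] ((909.10595703125, -188.2743377685547), (15.92272663116455, 68.40552520751953), 89.0892333984375)
t [367, 56, 5, 19, 73] [ 906.6 -253.    14.7] ((906.0802612304688, -249.47760009765625), (18.210121154785156, 70.74757385253906), 88.60235595703125)
t [378, 56, 7, 21, 76] [ 902.1 -286.5   15.2] ((906.0928344726562, -284.38299560546875), (25.121492385864258, 70.43396759033203), 89.6169662475586)
t [123, 70, 55, 51, 1543] [825.1 394.9  14.7] ((812.9212646484375, 385.2778015136719), (152.17376708984375, 157.09178161621094), 1.4921841621398926)
t [209, 140, 30, 60, 1040] [590.3 167.8  35.6] ((593.1524047851562, 165.56454467773438), (57.99835968017578, 168.49148559570312), 76.45115661621094)
t [340, 147, 22, 45, 490] [ 598.8 -193.    19.7] ((599.0817260742
[... 2194 characters left out ...]
.4] ((601.7090454101562, -193.11024475097656), (128.7624969482422, 35.456504821777344), 16.756914138793945)
s [345, 201, 31, 19, 341] [ 444.2 -215.    20.4] ((441.1710510253906, -221.14552307128906), (35.071006774902344, 78.30242919921875), 78.48365783691406)
s [190, 259, 150, 110, 7998] [541.  135.6  36.7] ((562.0922241210938, 96.91981506347656), (210.70895385742188, 209.947998046875), 77.26206970214844)
s [527, 314, 107, 60, 450] [23.6 72.8 48.4] ((-0.7062606811523438, 50.69923782348633), (73.97209167480469, 183.4672088623047), 82.61091613769531)
s [0, 341, 101, 59, 4813] [854.5 332.4  27.9] ((833.2417602539062, 329.55810546875), (161.49038696289062, 79.70256042480469), 15.959012031555176)
```

View pics/c1.png

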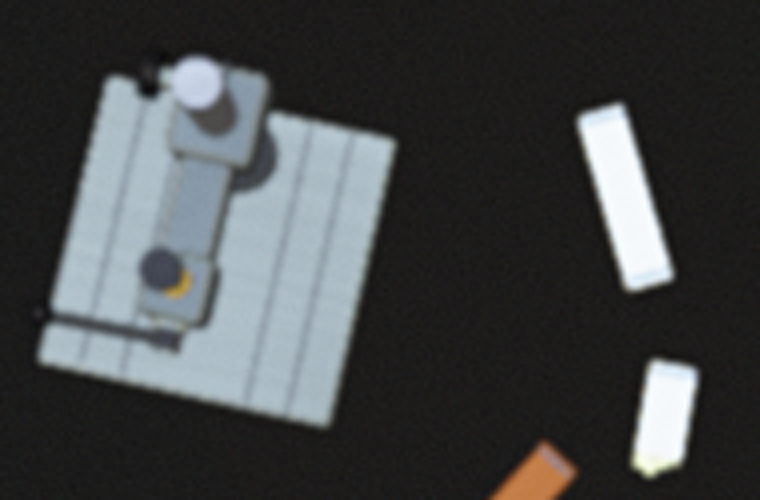

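View pics/c2.png

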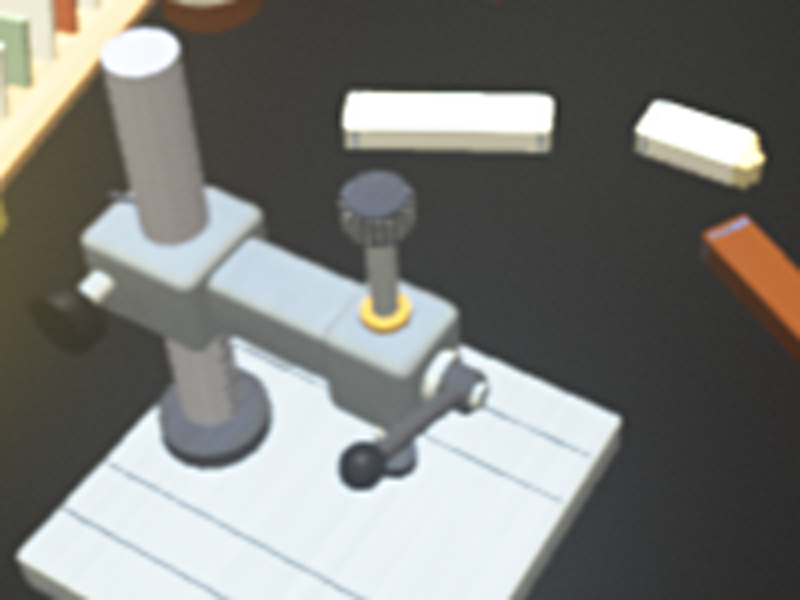

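The crop confirms the choice. The bar at top (351,169) is unbroken with a blue band at each end, while its neighbour at (361,224) has a cream end. The stand's lever points to the image left (+y). Next I measure the stand points from both views.

Run:
```python
from h import *
t=load('top0');s=load('side0')
def ray(r,u,v):
    K=r['intrinsics'];d=r['pose'][:3,:3]@[(u-K[0,2])/K[0,0],(v-K[1,2])/K[1,1],1];return r['pose'][:3,3],d/np.linalg.norm(d)
def tri(a,b):
    A=np.zeros((3,3));y=np.zeros(3)
    rs=[ray(t,*a),ray(s,*b)]
    for o,d in rs: P=np.eye(3)-np.outer(d,d);A+=P;y+=P@o
    x=np.linalg.solve(A,y);return x,[np.linalg.norm((np.eye(3)-np.outer(d,d))@(x-o)) for o,d in rs][0]
O=np.array([522,105.7]);a=np.deg2rad(-12.9);R=np.array([[np.cos(a),np.sin(a)],[-np.sin(a),np.cos(a)]])
for n,A,B in(('knob',(235,187),(279.3,223.2)),('ball',(205,198),(275.5,291.3)),('col',(244.2,140.5),(220.5,188))):
    x,e=tri(A,B)
    for q in (x,pt(t,*A),pt(s,*B)): print(n,q.round(1),'stand',(R@(q[:2]-O)).round(1))
    print(e)
# bench height near stand, plate edges
for n,r in(('t',t),('s',s)):
    c=cloud(r);z=c[...,2]
    ok=(r['range_z']>0)&(abs(c[...,0]-600)<80)&(abs(c[...,1]+110)<25)
    print(n,'bench',np.median(z[ok]))
    d=(c[...,:2]-O)@R.T
    m=(abs(z-36)<8)&(r['range_z']>0)&(d[...,0]>-90)&(d[...,0]<170)&(abs(d[...,1])<130)
    q=d[m];print('plate x',np.percentile(q[:,0],[.3,99.7]),'y',np.percentile(q[:,1],[.3,99.7]),np.median(z[m]))
    m=(abs(z-182)<7)&(r['range_z']>0)&(abs(d[...,0])<40)&(abs(d[...,1])<40)
    q=d[m];print('nose x',np.percentile(q[:,0],[2,98]),'y',np.percentile(q[:,1],[2,98]),np.median(z[m]))
    # foot in side
    m=(z>120)&(d[...,0]<-30)&(d[...,0]>-50)&(d[...,1]>30)&(d[...,1]<100)&(r['range_z']>0)
    q=np.c_[d[m],z[m]];print('lever',q[q[:,1]>60].mean(0) if (q[:,1]>60).any() else None,q.max(0) if len(q) else 0)
```

```text
knob [521.4 104.7 250.7] stand [-0.4 -1.1]
knob [519.6 104.1 251.8] stand [-1.9 -2.1]
knob [522.4 106.4 252.3] stand [0.2 0.8]
1.6598595761556139
ball [499.5 186.9 196.9] stand [-40.   74.1]
ball [497.6 185.  204. ] stand [-41.4  71.9]
ball [498.5 191.7 204.1] stand [-42.1  78.6]
1.2498957466614402
col [628.5  80.9 275.2] stand [109.3  -0.4]
col [627.5  80.5 275.3] stand [108.4  -1. ]
col [628.1  83.2 277.2] stand [108.4   1.8]
1.0385256601140505
t bench -0.798507345749158
plate x [-67.519478   141.01815517] y [-103.81454569  105.14618826] 35.710166493053976
nose x [-38.34741343  28.95554975] y [-20.58307746  31.66795243] 179.98970945954625
lever [-42.38279499  71.36635527 200.01387436] [-33.85446832  82.67600456 210.26447641]
s bench 0.25411345580278066
plate x [-64.09315633 143.6758109 ] y [-102.70609792  105.35411247] 36.674619722703824
nose x [-37.35865846  19.44915303] y [-18.48895818  33.01272167] 181.17576092009807
lever [-40.95910187  75.89127791 201.59065075] [-31.49350629  84.01178451 207.73834436]
```

Call:
play_rows:
  linear:
    - [0,0,-0.05]
    - [0,0,-0.05]
    - [0,0,-0.05]
    - [0,0,-0.05]
    - [0,0,-0.05]
    - [-0.0136,-0.078,0]
    - [-0.0136,-0.078,0]
    - [-0.0136,-0.078,0]
    - [-0.0136,-0.078,0]
    - [-0.0136,-0.078,0]
    - [-0.0136,-0.078,0]
    - [-0.0136,-0.078,0]
  angular:
    - [0,0,-0.0667]
    - [0,0,-0.0667]
    - [0,0,-0.0667]
    - [0,0,-0.0667]
    - [0,0,-0.0667]
    - [0,0,0]
    - [0,0,0]
    - [0,0,0]
    - [0,0,0]
    - [0,0,0]
    - [0,0,0]
    - [0,0,0]
  hand: [60,60,60,60,60,60,60,60,60,60,60,60]
  squeeze: 25

```text
time: 1.1
tcp_pos: [284.4, 404.0, 343.3]
tcp_rot: [-0.0, -0.14, 0.99, -0.0]
contact_force: [1.3, -0.3, 0.3]
gripper_width: 0.647
grasp_force: 0.0
```

Call:
play_rows:
  linear:
    - [-0.0136,-0.078,0]
    - [-0.0136,-0.078,0]
    - [-0.0136,-0.078,0]
    - [-0.0136,-0.078,0]
    - [-0.0136,-0.078,0]
    - [-0.0136,-0.078,0]
    - [-0.0136,-0.078,0]
    - [-0.0136,-0.078,0]
    - [-0.0136,-0.078,0]
    - [-0.0136,-0.078,0]
    - [-0.0136,-0.078,0]
    - [-0.0136,-0.078,0]
  angular:
    - [0,0,0]
    - [0,0,0]
    - [0,0,0]
    - [0,0,0]
    - [0,0,0]
    - [0,0,0]
    - [0,0,0]
    - [0,0,0]
    - [0,0,0]
    - [0,0,0]
    - [0,0,0]
    - [0,0,0]
  hand: [60,60,60,60,60,60,60,60,60,60,60,60]

```text
time: 2.1
tcp_pos: [492.2, -23.5, 343.5]
tcp_rot: [0.0, -0.139, 0.99, 0.0]
contact_force: [0.2, 0.9, -0.6]
gripper_width: 0.643
grasp_force: 0.0
```

Call:
play_rows:
  linear:
    - [-0.0136,-0.078,0]
    - [-0.0136,-0.078,0]
    - [-0.0136,-0.078,0]
    - [-0.0136,-0.078,0]
    - [-0.0136,-0.078,0]
    - [0,0,0.07]
    - [0,0,0.07]
    - [0,0,0.07]
    - [0,0,0.07]
    - [0,0,0.07]
    - [0,0,0]
    - [0,0,0]
  angular:
    - [0,0,0]
    - [0,0,0]
    - [0,0,0]
    - [0,0,0]
    - [0,0,0]
    - [0,0,0]
    - [0,0,0]
    - [0,0,0]
    - [0,0,0]
    - [0,0,0]
    - [0,0,0]
    - [0,0,0]
  hand: [60,60,60,60,60,60,60,60,60,60,60,60]

```text
time: 3.1
tcp_pos: [577.9, -199.1, 167.8]
tcp_rot: [-0.001, -0.14, 0.99, 0.001]
contact_force: [0.6, -0.4, 0.4]
gripper_width: 0.641
grasp_force: 0.0
```

Call:
play_rows:
  linear:
    - [0,0,0.07]
    - [0,0,0.07]
    - [0,0,0.07]
    - [0,0,0.06]
    - [0,0,0.03]
    - [0,0,0.02]
    - [0,0,0.007]
    - [0,0,0]
    - [0,0,0]
    - [0,0,0]
    - [0,0,0]
    - [0,0,0]
  angular:
    - [0,0,0]
    - [0,0,0]
    - [0,0,0]
    - [0,0,0]
    - [0,0,0]
    - [0,0,0]
    - [0,0,0]
    - [0,0,0]
    - [0,0,0]
    - [0,0,0]
    - [0,0,0]
    - [0,0,0]
  hand: [60,60,60,60,60,60,60,60,25,25,25,25]

```text
time: 4.1
tcp_pos: [578.9, -199.5, 6.1]
tcp_rot: [0.001, -0.14, 0.99, -0.0]
contact_force: [1.0, -0.1, -0.1]
gripper_width: 0.408
grasp_force: 0.0
```

Call:
play_rows:
  linear:
    - [0,0,0]
    - [0,0,0]
    - [0,0,0]
    - [0,0,0]
  angular:
    - [0,0,0]
    - [0,0,0]
    - [0,0,0]
    - [0,0,0]
  hand: [25,25,25,25]

```text
time: 4.43
tcp_pos: [578.9, -199.7, 5.9]
tcp_rot: [0.0, -0.14, 0.99, -0.0]
contact_force: [-0.4, -1.6, 5.8]
gripper_width: 0.339
grasp_force: 24.9
```

Run:
```python
from h import *
s=snap('side','side1');t=snap('top','top1')
a=cv2.resize(s['image'][140:260,230:390],(640,480),interpolation=cv2.INTER_CUBIC)
cv2.imwrite('pics/c3.png',a);print(get_state())
```

```text
{'time': 4.5333, 'q': array([-3.73699535e-01,  1.19818218e-01,  1.79484945e+00, -2.87356445e-04,
        1.22581030e+00, -2.22441066e+00]), 'qvel': array([ 2.82191410e-04,  2.39380194e-03, -5.42883236e-04,  1.15084557e-03,
       -5.49063834e-05, -2.49749363e-04]), 'tau': array([ 1.17531795e+00, -6.21193027e+01, -5.24235356e+01,  4.58453335e-01,
        4.46374621e-02, -1.04802889e-01]), 'tcp_pos': array([ 578.88130973, -199.69148236,    5.88835034]), 'tcp_rot': array([ 4.18969556e-04, -1.39548948e-01,  9.90215008e-01, -3.91647790e-04]), 'contact_force': array([-0.86534353, -1.5540815 ,  5.99772027]), 'torque': array([-0.38995848,  0.10614064, -0.1391963 ]), 'grasp_force': 24.93805468082428, 'gripper_width': 0.3402053254728751}
```

View pics/c3.png

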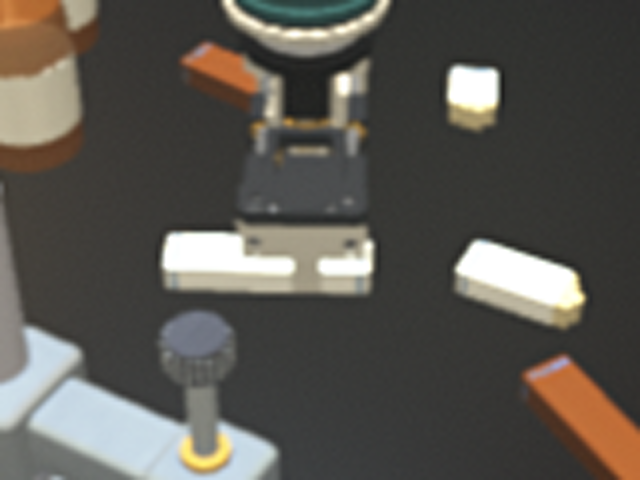

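The grip shows 31.6 mm of opening at 25 N, on the right bar. Now I lift it, turn it and go to the approach point at the stand's -y side.

Call:
play_rows:
  linear:
    - [0,0,-0.03]
    - [0,0,-0.05]
    - [0,0,-0.06]
    - [0,0,-0.06]
    - [0,0,0]
    - [0,0,0]
    - [0,0,0]
    - [0,0,0]
    - [0,0,0]
    - [0,0,0]
    - [0,0,0]
    - [0,0,0]
  angular:
    - [0,0,0]
    - [0,0,0]
    - [0,0,-0.0753]
    - [0,0,-0.0753]
    - [0,0,-0.0753]
    - [0,0,-0.0753]
    - [0,0,-0.0753]
    - [0,0,-0.0753]
    - [0,0,-0.0753]
    - [0,0,-0.0753]
    - [0,0,-0.0761]
    - [0,0,0]
  hand: [25,25,25,25,25,25,25,25,25,25,25,25]

```text
time: 5.53
tcp_pos: [598.6, -119.9, 99.4]
tcp_rot: [-0.033, -0.572, 0.819, -0.029]
contact_force: [0.2, -0.0, -2.4]
gripper_width: 0.344
grasp_force: 24.9
```

Call:
play_rows:
  linear:
    - [-0.0419,0.0494,0]
    - [-0.0419,0.0494,0]
    - [-0.0419,0.0494,0]
    - [-0.0419,0.0494,0]
    - [-0.0419,0.0494,0]
    - [0,0,0.03]
    - [0,0,0.03]
    - [0,0,0]
    - [0,0,0]
    - [0,0,0]
  angular:
    - [0,0,0]
    - [0,0,0]
    - [0,0,0]
    - [0,0,0]
    - [0,0,0]
    - [0,0,0]
    - [0,0,0]
    - [0,0,0]
    - [0,0,0]
    - [0,0,0]
  hand: [25,25,25,25,25,25,25,25,25,25]

```text
time: 6.37
tcp_pos: [519.2, 14.1, 60.6]
tcp_rot: [-0.032, -0.568, 0.822, -0.029]
contact_force: [-0.6, -0.6, -1.9]
gripper_width: 0.343
grasp_force: 24.8
```

Run:
```python
from h import *
s=snap('side','side2')
a=cv2.resize(s['image'][150:350,190:430],None,fx=3,fy=3,interpolation=cv2.INTER_CUBIC)
cv2.imwrite('pics/c4.png',a);g=get_state();print({k:g[k] for k in('tcp_pos','tcp_rot','contact_force','torque','gripper_width','q')})
c=cloud(s);im=s['image'].astype(int)
m=(im.min(-1)>140)&(s['range_z']>0)&(abs(c[...,0]-500)<80)&(c[...,1]<0)&(c[...,1]>-150)&(c[...,2]>25)
nl,L,st,_=cv2.connectedComponentsWithStats(m.astype('uint8'))
for i in range(1,nl):
    if st[i,4]>40:
        p=c[L==i];print(st[i],np.median(p,0),p.min(0),p.max(0),cv2.minAreaRect(p[:,:2].astype('float32')))
```

```text
{'tcp_pos': array([519.36809404,  14.03967881,  60.82740116]), 'tcp_rot': array([-0.03214519, -0.56825081,  0.82170089, -0.02941683]), 'contact_force': array([-0.58116382, -0.04145628, -2.10477356]), 'torque': array([ 0.05650101,  0.08263177, -0.01415841]), 'gripper_width': 0.34329299415601344, 'q': array([ 0.0270166 , -0.11973105,  1.93990514, -0.08664622,  1.34400354,
       -2.73340191])}
```

View pics/c4.png

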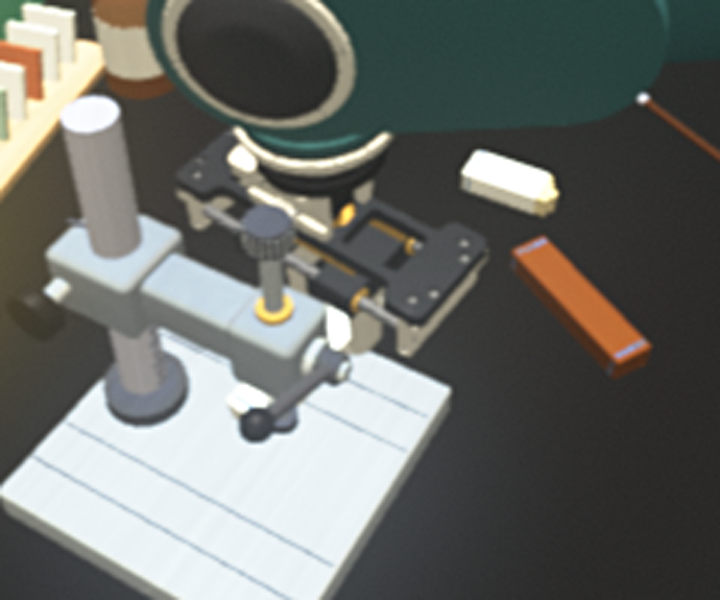

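The last joint's range stopped the turn, so the tool is tilted about 5° and further in than planned. The picture shows the weight's end near (240,400), behind and left of the rod, clear of the foot, and the contact force shows only its weight. I'll back out, level it and accept a small yaw offset.

Call:
play_rows:
  linear:
    - [0.03,0,0]
    - [0.05,0,0]
    - [0.05,0,0]
    - [0,0,0]
    - [0,0,0]
    - [0,0,0]
    - [0,0,0]
  angular:
    - [0,0,0]
    - [0,0,0]
    - [0,0,0]
    - [-0.0037,-0.0273,0.0155]
    - [-0.0038,-0.0274,0.0155]
    - [0,0,0]
    - [0,0,0]
  hand: [25,25,25,25,25,25,25]

```text
time: 7.0
tcp_pos: [496.3, -47.1, 66.3]
tcp_rot: [0.0, -0.549, 0.836, -0.001]
contact_force: [-0.2, -0.4, -2.2]
gripper_width: 0.341
grasp_force: 24.8
```

```bash
cat >> h.py <<'E'
from scipy.spatial.transform import Rotation as Ro
O=np.array([522,105.5]);YAW=-12.9
def S(p): a=np.deg2rad(YAW);c,s=np.cos(a),np.sin(a);return np.array([[c,s],[-s,c]])@(np.asarray(p)[:2]-O)
def W(p): a=np.deg2rad(YAW);c,s=np.cos(a),np.sin(a);return np.array([[c,-s],[s,c]])@np.asarray(p)+O
def rep():
    g=get_state();q=g['tcp_rot'];R=Ro.from_quat([q[1],q[2],q[3],q[0]]).as_matrix()
    print('t',g['time'],'tcp',g['tcp_pos'].round(1),'stand',S(g['tcp_pos']).round(1),'psi',np.degrees(np.arctan2(R[1,0],R[0,0]))%360,'xz',R[2,0].round(3),'yz',R[2,1].round(3),'q6',g['q'][5].round(3),'F',g['contact_force'].round(1),'w',g['gripper_width']*93)
    return g,R
def go(stand_xy,z,dpsi=0):
    """tool-frame shift/500 to a stand point, and turn units, turn first"""
    g,R=rep();R2=R@Ro.from_rotvec([0,0,-np.deg2rad(dpsi)]).as_matrix()
    d=np.r_[W(stand_xy),z]-g['tcp_pos']
    print('before turn',(R.T@d/500).round(4),'after turn',(R2.T@d/500).round(4),'rz',round(-dpsi/90,4))
E
python3 - <<'E'
from h import *
rep()
# grasp placement: psi 249 -> weight dir in stand frame
for ps in (249,):
    a=np.deg2rad(ps-180-YAW);u=np.array([np.cos(a),np.sin(a)])
    g=-u*70; print('grasp place',g,'approach',-u*150)
    go(-u*150,50,2);go(g,50,2)
E
```

```text
t 7.0 tcp [496.3 -47.1  66.3] stand [   9.  -154.4] psi 246.53088114926655 xz 0.001 yz -0.003 q6 -2.876 F [-0.2 -0.4 -2.2] w 31.702426775253656
grasp place [ -9.86308624 -69.30165604] approach [ -21.13518479 -148.50354866]
t 7.0 tcp [496.3 -47.1  66.3] stand [   9.  -154.4] psi 246.53088114926655 xz 0.001 yz -0.003 q6 -2.876 F [-0.2 -0.4 -2.2] w 31.702426775253656
before turn [-0.0007  0.0615  0.0325] after turn [-0.0028  0.0615  0.0325] rz -0.0222
t 7.0 tcp [496.3 -47.1  66.3] stand [   9.  -154.4] psi 246.53088114926655 xz 0.001 yz -0.003 q6 -2.876 F [-0.2 -0.4 -2.2] w 31.702426775253656
before turn [-0.1605  0.0684  0.0322] after turn [-0.1628  0.0628  0.0322] rz -0.0222
```

Call:
play_rows:
  linear:
    - [0,0.031,0.015]
    - [0,0.031,0.015]
    - [-0.03,0,0]
    - [-0.04,0,0]
    - [-0.04,0,0]
    - [0,0,0]
    - [0,0,0]
  angular:
    - [0,0,0]
    - [0,0,0]
    - [0,0,-0.011]
    - [0,0,-0.011]
    - [0,0,-0.011]
    - [0,0,-0.011]
    - [0,0,0]
  hand: [25,25,25,25,25,25,25]

```text
time: 7.58
tcp_pos: [488.8, 17.7, 50.7]
tcp_rot: [-0.0, -0.579, 0.815, -0.001]
contact_force: [0.4, 0.1, -1.3]
gripper_width: 0.344
grasp_force: 24.8
```

Run:
```python
from h import *
a=np.deg2rad(250.5-180-YAW);u=np.array([np.cos(a),np.sin(a)]);print(-u*70)
go(-u*70,50,0)
```

```text
[ -8.04560053 -69.53609359]
t 7.5833 tcp [488.8  17.7  50.7] stand [-12.7 -93. ] psi 250.7534071175844 xz 0.002 yz -0.002 q6 -2.82 F [ 0.4  0.1 -1.3] w 31.995718968432904
before turn [-0.0476 -0.0042  0.0013] after turn [-0.0476 -0.0042  0.0013] rz 0.0
```

Call:
play_rows:
  linear:
    - [-0.024,-0.002,0]
    - [-0.0236,-0.0022,0]
    - [0,0,0.006]
    - [0,0,0.005]
    - [0,0,0.003]
    - [0,0,0]
    - [0,0,0]
  angular:
    - [0,0,0]
    - [0,0,0]
    - [0,0,0]
    - [0,0,0]
    - [0,0,0]
    - [0,0,0]
    - [0,0,0]
  hand: [25,25,25,25,25,25,25]

```text
time: 8.17
tcp_pos: [498.3, 38.3, 43.3]
tcp_rot: [0.0, -0.577, 0.817, -0.001]
contact_force: [-0.1, -0.5, -2.5]
gripper_width: 0.342
grasp_force: 24.8
```

Call:
play_rows:
  linear:
    - [0,0,0.001]
    - [0,0,0.001]
    - [0,0,0]
  angular:
    - [0,0,0]
    - [0,0,0]
    - [0,0,0]
  hand: [25,25,25]

```text
time: 8.42
tcp_pos: [498.5, 38.5, 42.6]
tcp_rot: [0.0, -0.577, 0.817, -0.001]
contact_force: [0.5, 0.5, -1.7]
gripper_width: 0.339
grasp_force: 24.8
```

Call:
play_rows:
  linear:
    - [0,0,0.001]
    - [0,0,0.001]
    - [0,0,0]
  angular:
    - [0,0,0]
    - [0,0,0]
    - [0,0,0]
  hand: [25,25,25]

```text
time: 8.67
tcp_pos: [498.5, 38.5, 42.3]
tcp_rot: [0.0, -0.577, 0.816, -0.001]
contact_force: [-5.1, -1.0, 8.7]
gripper_width: 0.343
grasp_force: 24.8
```

Call:
play_rows:
  linear:
    - [0,0,0.001]
    - [0,0,0.001]
    - [0,0,0]
  angular:
    - [0,0,0]
    - [0,0,0]
    - [0,0,0]
  hand: [25,25,25]

```text
time: 8.92
tcp_pos: [498.6, 38.5, 42.2]
tcp_rot: [0.0, -0.577, 0.816, -0.001]
contact_force: [-12.3, -1.3, 20.5]
gripper_width: 0.345
grasp_force: 24.8
```

Call:
play_rows:
  linear:
    - [0,0,-0.0015]
    - [0,0,0]
    - [0,0,0]
    - [0,0,0]
    - [0,0,0]
  angular:
    - [0,0,0]
    - [0,0,0]
    - [0,0,0]
    - [0,0,0]
    - [0,0,0]
  hand: [25,50,50,50,50]

```text
time: 9.33
tcp_pos: [498.5, 38.6, 41.2]
tcp_rot: [0.0, -0.577, 0.816, -0.001]
contact_force: [-0.7, -0.6, -0.4]
gripper_width: 0.528
grasp_force: 0.0
```

Call:
play_rows:
  linear:
    - [0,0,-0.02]
    - [0,0,-0.04]
    - [0.05,0,0]
    - [0.08,0,0]
    - [0.05,0,-0.06]
    - [0,0,-0.08]
    - [0,0,-0.08]
    - [0,0,-0.08]
    - [0,0,-0.08]
    - [0,0,0]
    - [0,0,0]
  angular:
    - [0,0,0]
    - [0,0,0]
    - [0,0,0]
    - [0,0,0]
    - [0,0,0]
    - [0,0,0.07]
    - [0,0,0.07]
    - [0,0,0.07]
    - [0,0,0.07]
    - [0,0,0.07]
    - [0,0,0]
  hand: [50,50,50,50,50,50,50,50,0,0,0]

```text
time: 10.25
tcp_pos: [468.7, -46.2, 264.4]
tcp_rot: [0.002, -0.331, 0.943, -0.002]
contact_force: [-0.2, -0.4, -1.7]
gripper_width: 0.374
grasp_force: 0.0
```

Run:
```python
from h import *
s=snap('side','side3')
a=cv2.resize(s['image'][200:350,190:390],None,fx=4,fy=4,interpolation=cv2.INTER_CUBIC)
cv2.imwrite('pics/c5.png',a)
go((0,0),275,0)
c=cloud(s);im=s['image'].astype(int)
d=(c[...,:2]-O);a=np.deg2rad(YAW);d=d@np.array([[np.cos(a),-np.sin(a)],[np.sin(a),np.cos(a)]])
m=(abs(c[...,2]-56.5)<6)&(s['range_z']>0)&(abs(d[...,0])<60)&(d[...,1]>-140)&(d[...,1]<60)
p=d[m];print(len(p),cv2.minAreaRect(p.astype('float32')),np.median(c[m],0),p.max(0),p.min(0))
```

```text
t 10.3 tcp [468.3 -46.1 262.3] stand [ -18.5 -159.7] psi 219.12198451542875 xz -0.001 yz -0.003 q6 -2.405 F [ 0.4  0.4 -0.7] w 30.49017962826787
before turn [-0.2747  0.1673 -0.0255] after turn [-0.2747  0.1673 -0.0255] rz 0.0
823 ((-6.580183982849121, -45.666831970214844), (131.51708984375, 32.17287826538086), 81.45268249511719) [503.69648572  69.57071984  57.15435291] [18.57161483 20.31917441] [ -29.77102547 -110.66406923]
```

View pics/c5.png

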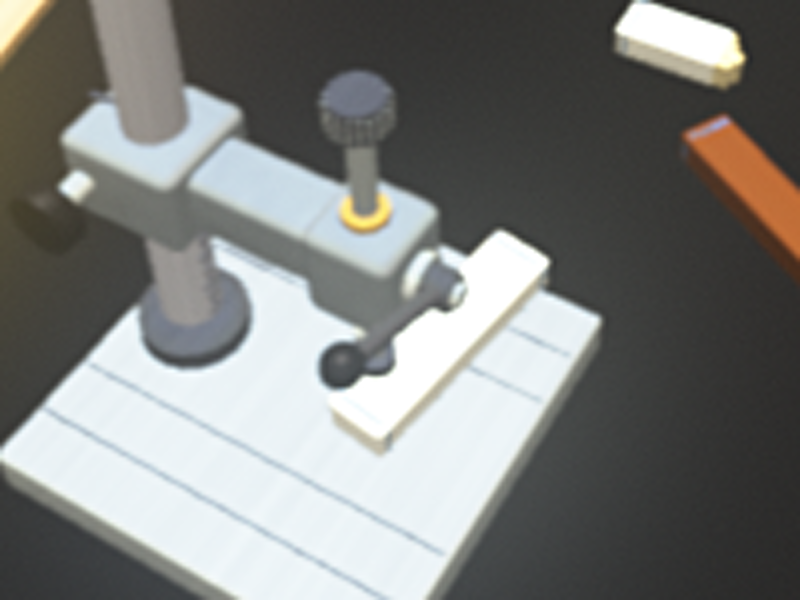

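The weight lies flat with one end under the rod: its corner is at about (385,440) in the crop, its end at stand y ≈ +20, and its centre line passes through the rod axis. Next I go over the knob with the fingers closed.

Call:
play_rows:
  linear:
    - [0,0,-0.015]
    - [0,0,-0.015]
    - [0,0,0]
    - [0,0,0]
    - [0,0,0]
    - [0,0,0]
    - [0,0,0]
    - [0,0,0]
    - [0,0,0]
    - [0,0,0]
  angular:
    - [0,0,0.0725]
    - [0,0,0.0725]
    - [0,0,0.0725]
    - [0,0,0.0725]
    - [0,0,0.0725]
    - [0,0,0.0725]
    - [0,0,0.0725]
    - [0,0,0.0725]
    - [0,0,0]
    - [0,0,0]
  hand: [0,0,0,0,0,0,0,0,0,0]

```text
time: 11.13
tcp_pos: [467.9, -45.9, 275.4]
tcp_rot: [-0.0, 0.111, 0.994, -0.0]
contact_force: [-0.8, -0.2, 1.3]
gripper_width: 0.006
grasp_force: 0.0
```

Call:
play_rows:
  linear:
    - [-0.0074,0.064,0]
    - [-0.0074,0.064,0]
    - [-0.0074,0.064,0]
    - [-0.0074,0.064,0]
    - [-0.0074,0.064,0]
    - [0,0,0]
    - [0,0,0]
  angular:
    - [0,0,0]
    - [0,0,0]
    - [0,0,0]
    - [0,0,0]
    - [0,0,0]
    - [0,0,0]
    - [0,0,0]
  hand: [0,0,0,0,0,0,0]

```text
time: 11.72
tcp_pos: [522.6, 106.7, 275.3]
tcp_rot: [-0.0, 0.111, 0.994, -0.001]
contact_force: [-0.0, -0.7, -0.5]
gripper_width: 0.004
grasp_force: 0.0
```

Run:
```python
from h import *
go((0,0),254,0)
```

```text
t 11.7167 tcp [522.6 106.7 275.3] stand [0.3 1.3] psi 167.27070809560595 xz 0.0 yz -0.001 q6 -1.195 F [-0.  -0.7 -0.5] w 0.398914520161201
before turn [ 0.0006 -0.0025  0.0426] after turn [ 0.0006 -0.0025  0.0426] rz 0.0
```

Call:
play_rows:
  linear:
    - [0,-0.0025,0.02]
    - [0,0,0.02]
    - [0,0,0.004]
    - [0,0,0.002]
    - [0,0,0.002]
    - [0,0,0.002]
    - [0,0,0.002]
    - [0,0,0.002]
    - [0,0,0.002]
  angular:
    - [0,0,0]
    - [0,0,0]
    - [0,0,0]
    - [0,0,0]
    - [0,0,0]
    - [0,0,0]
    - [0,0,0]
    - [0,0,0]
    - [0,0,0]
  hand: [0,0,0,0,0,0,0,0,0]

```text
time: 12.47
tcp_pos: [522.5, 104.2, 248.6]
tcp_rot: [0.001, 0.115, 0.993, -0.0]
contact_force: [-0.8, -1.2, 2.0]
gripper_width: 0.008
grasp_force: 1.3
```

Call:
play_rows:
  linear:
    - [0,0,0.002]
    - [0,0,0.002]
    - [0,0,0.002]
    - [0,0,0.002]
    - [0,0,0.002]
    - [0,0,0.002]
  angular:
    - [0,0,0]
    - [0,0,0]
    - [0,0,0]
    - [0,0,0]
    - [0,0,0]
    - [0,0,0]
  hand: [0,0,0,0,0,0]

```text
time: 12.97
tcp_pos: [522.5, 104.3, 242.2]
tcp_rot: [0.001, 0.115, 0.993, -0.0]
contact_force: [0.5, -1.7, 2.4]
gripper_width: 0.006
grasp_force: 1.3
```

Call:
play_rows:
  linear:
    - [0,0,0.002]
    - [0,0,0.002]
    - [0,0,0.002]
    - [0,0,0.002]
    - [0,0,0.002]
    - [0,0,0.002]
    - [0,0,0.002]
    - [0,0,0.002]
    - [0,0,0.002]
  angular:
    - [0,0,0]
    - [0,0,0]
    - [0,0,0]
    - [0,0,0]
    - [0,0,0]
    - [0,0,0]
    - [0,0,0]
    - [0,0,0]
    - [0,0,0]
  hand: [0,0,0,0,0,0,0,0,0]

```text
time: 13.72
tcp_pos: [522.5, 104.3, 233.2]
tcp_rot: [0.001, 0.115, 0.993, -0.0]
contact_force: [1.3, -0.9, 3.0]
gripper_width: 0.007
grasp_force: 1.3
```

Run:
```python
from h import *
go((0,0),254,0)
r=snap('side','side4')
cv2.imwrite('pics/c6.png',cv2.resize(r['image'][240:325,240:340],(800,680),interpolation=cv2.INTER_CUBIC)[:600])
```

```text
t 13.7167 tcp [522.5 104.3 233.2] stand [ 0.7 -1.1] psi 166.83875201033152 xz -0.002 yz -0.001 q6 -1.191 F [ 1.3 -0.9  3. ] w 0.6275285978231864
before turn [ 0.0014  0.0021 -0.0417] after turn [ 0.0014  0.0021 -0.0417] rz 0.0
```

View pics/c6.png

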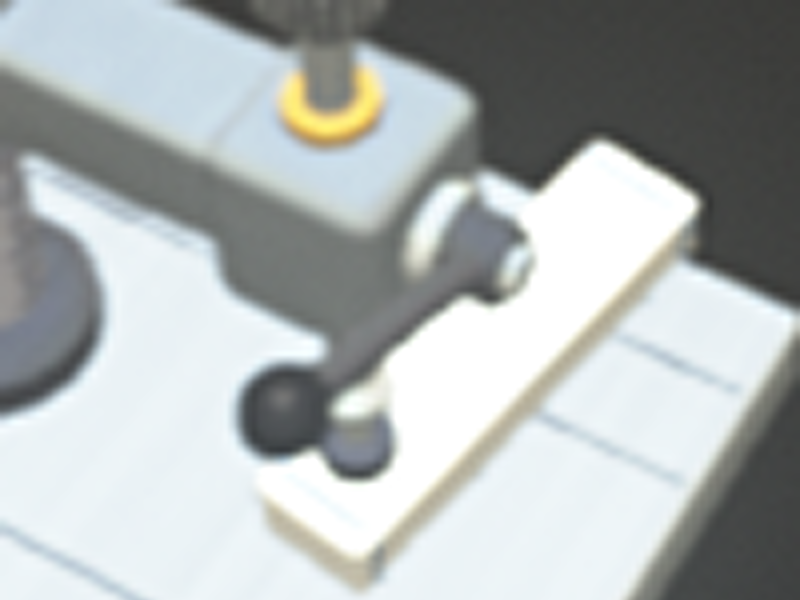

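The foot, with its bottom at about (358,475) in the crop, is still over the weight's end. From here I use fine steps.

Call:
play_rows:
  linear:
    - [0,0,0.0012]
    - [0,0,0.0012]
    - [0,0,0.0012]
    - [0,0,0.0012]
  angular:
    - [0,0,0]
    - [0,0,0]
    - [0,0,0]
    - [0,0,0]
  hand: [0,0,0,0]

```text
time: 14.1
tcp_pos: [522.4, 104.3, 230.8]
tcp_rot: [0.001, 0.115, 0.993, -0.0]
contact_force: [0.6, -0.9, 2.8]
gripper_width: 0.001
grasp_force: 1.2
```

Run:
```python
from h import *
r=load('side4')
for v in (288,291,294,296,298,299,300,302): print(v,[ (S(p).round(0),p[2].round(1)) for p in [pt(r,284.8,v)]])
g=get_state();print(g['contact_force'],g['tcp_pos'])
```

```text
288 [(array([-4.,  4.]), np.float64(95.5))]
291 [(array([-5.,  7.]), np.float64(90.6))]
294 [(array([-1.,  3.]), np.float64(73.9))]
296 [(array([-2.,  4.]), np.float64(70.3))]
298 [(array([-4.,  7.]), np.float64(69.0))]
299 [(array([-5.,  8.]), np.float64(67.6))]
300 [(array([-4.,  8.]), np.float64(63.4))]
302 [(array([-3.,  7.]), np.float64(55.9))]
[ 0.64022747 -0.88234291  2.7583553 ] [522.40317083 104.32551038 230.7924746 ]
```

The foot's face was near z 66 when the knob was at 233, so I expect contact with the weight around 223 to 226.

Call:
play_rows:
  linear:
    - [0,0,0.001]
    - [0,0,0.001]
    - [0,0,0.001]
    - [0,0,0.001]
  angular:
    - [0,0,0]
    - [0,0,0]
    - [0,0,0]
    - [0,0,0]
  hand: [0,0,0,0]

```text
time: 14.43
tcp_pos: [522.4, 104.4, 228.8]
tcp_rot: [0.001, 0.115, 0.993, -0.0]
contact_force: [-0.1, 0.0, 1.7]
gripper_width: 0.005
grasp_force: 1.2
```

Call:
play_rows:
  linear:
    - [0,0,0.0008]
    - [0,0,0.0008]
    - [0,0,0]
  angular:
    - [0,0,0]
    - [0,0,0]
    - [0,0,0]
  hand: [0,0,0]

```text
time: 14.68
tcp_pos: [522.4, 104.3, 227.9]
tcp_rot: [0.001, 0.115, 0.993, -0.0]
contact_force: [1.2, -0.4, 2.3]
gripper_width: 0.005
grasp_force: 0.9
```

Call:
play_rows:
  linear:
    - [0,0,0.0008]
    - [0,0,0.0008]
    - [0,0,0]
  angular:
    - [0,0,0]
    - [0,0,0]
    - [0,0,0]
  hand: [0,0,0]

```text
time: 14.93
tcp_pos: [522.4, 104.3, 227.6]
tcp_rot: [0.001, 0.115, 0.993, -0.0]
contact_force: [-1.1, -0.8, 5.5]
gripper_width: 0.002
grasp_force: 2.8
```

Call:
play_rows:
  linear:
    - [0,0,0]
    - [0,0,0]
  angular:
    - [0,0,0]
    - [0,0,0]
  hand: [0,0]

```text
time: 15.1
tcp_pos: [522.5, 104.3, 227.6]
tcp_rot: [0.001, 0.115, 0.993, -0.0]
contact_force: [-0.5, -0.6, 6.0]
gripper_width: 0.008
grasp_force: 2.7
```

Call:
play_rows:
  linear:
    - [0,0,0.0004]
    - [0,0,0]
  angular:
    - [0,0,0]
    - [0,0,0]
  hand: [0,0]

```text
time: 15.27
tcp_pos: [522.5, 104.3, 227.6]
tcp_rot: [0.001, 0.115, 0.993, -0.0]
contact_force: [-0.4, -0.1, 6.0]
gripper_width: 0.006
grasp_force: 3.4
```

Run:
```python
from h import *
for i in range(3):
    optics.read_camera('side'); g=get_state();print(g['contact_force'].round(2),g['tcp_pos'].round(2))
r=snap('side','side5')
for v in (296,298,300,301,302,303,304,306): print(v,[ (S(p).round(0),p[2].round(1)) for p in [pt(r,284.8,v)]])
```

```text
[-2.21  0.04  6.78] [522.46 104.3  227.55]
[-1.06 -0.6   7.08] [522.45 104.31 227.55]
[-1.47 -0.26  6.85] [522.47 104.32 227.57]
296 [(array([-1.,  3.]), np.float64(67.8))]
298 [(array([-3.,  5.]), np.float64(65.7))]
300 [(array([-4.,  8.]), np.float64(62.9))]
301 [(array([-4.,  8.]), np.float64(61.2))]
302 [(array([-4.,  9.]), np.float64(58.6))]
303 [(array([-5., 10.]), np.float64(57.2))]
304 [(array([-6., 12.]), np.float64(57.1))]
306 [(array([-9., 15.]), np.float64(57.1))]
```

Contact is felt: force rose from 2.5 to about 7 N with no further travel, which puts about 4 N on the foot. I lift off, turn and go over the ball.

Call:
play_rows:
  linear:
    - [0,0,-0.005]
    - [0,0,-0.03]
    - [0,0,-0.05]
    - [0,0,-0.05]
    - [0,0,0]
    - [0,0,0]
    - [0,0,0]
    - [0,0,0]
    - [0,0,0]
    - [0,0,0]
    - [0,0,0]
    - [0,0,0]
  angular:
    - [0,0,0]
    - [0,0,0]
    - [0,0,0.07]
    - [0,0,0.077]
    - [0,0,0.077]
    - [0,0,0.077]
    - [0,0,0.077]
    - [0,0,0.077]
    - [0,0,0.077]
    - [0,0,0.077]
    - [0,0,0.077]
    - [0,0,0.077]
  hand: [0,0,0,0,0,0,0,0,0,0,0,0]

```text
time: 16.47
tcp_pos: [522.3, 104.4, 295.5]
tcp_rot: [0.001, 0.657, 0.754, 0.0]
contact_force: [0.2, 0.9, -0.5]
gripper_width: 0.008
grasp_force: 0.0
```

Call:
play_rows:
  linear:
    - [0,0,0]
    - [0,0,0]
    - [0,0,0]
    - [0.05,-0.027,0]
    - [0.05,-0.027,0]
    - [0.05,-0.0274,0]
    - [0,0,0.05]
    - [0,0,0]
    - [0,0,0]
  angular:
    - [0,0,0.077]
    - [0,0,0.077]
    - [0,0,0.077]
    - [0,0,0]
    - [0,0,0]
    - [0,0,0]
    - [0,0,0]
    - [0,0,0]
    - [0,0,0]
  hand: [0,0,0,0,0,0,0,0,0]

```text
time: 17.22
tcp_pos: [498.7, 186.3, 269.4]
tcp_rot: [0.001, 0.78, 0.625, -0.001]
contact_force: [0.2, -0.8, 0.7]
gripper_width: 0.005
grasp_force: 0.0
```

Run:
```python
from h import *
go((-40,75),212,0)
r=snap('side','side6');t=snap('top','top6')
s4=load('side5')
print(pt(r,279.3,236),S(pt(r,279.3,236)))
# ball depth
c=cloud(r);q=r['image'][280:304,262:292].max(-1)<60
p=c[280:304,262:292][q];p=p[p[:,2]>150];print(len(p),np.median(p,0),S(np.median(p,0)),p.max(0))
```

```text
t 17.2167 tcp [498.7 186.3 269.4] stand [-40.8  73.6] psi 77.40938259854374 xz -0.002 yz -0.0 q6 0.53 F [ 0.2 -0.8  0.7] w 0.5086204547337349
before turn [0.003  0.0016 0.1148] after turn [0.003  0.0016 0.1148] rz 0.0
[483.29814493 197.68076382 328.04083232] [-58.30443268  81.21403779]
  return _methods._mean(a, axis=axis, dtype=dtype,
  ret = um.true_divide(
Traceback (most recent call last):
ValueError: zero-size array to reduction operation maximum which has no identity
```

Call:
play_rows:
  linear:
    - [0,0.0016,0.06]
    - [0,0,0.054]
    - [0,0,0.012]
    - [0.006,0,0.012]
    - [0.006,0,0.012]
    - [0,0,0]
  angular:
    - [0,0,0]
    - [0,0,0]
    - [0,0,0]
    - [0,0,0]
    - [0,0,0]
    - [0,0,0]
  hand: [0,0,0,0,0,0]

```text
time: 17.82
tcp_pos: [501.7, 192.3, 195.0]
tcp_rot: [0.001, 0.781, 0.625, 0.001]
contact_force: [0.4, -0.0, -0.6]
gripper_width: 0.006
grasp_force: 0.1
```

Call:
play_rows:
  linear:
    - [0.004,0,0.014]
    - [0.004,0,0.014]
    - [0.001,0,0.014]
    - [0.001,0,0.015]
    - [0,0,0]
  angular:
    - [0,0,0]
    - [0,0,0]
    - [0,0,0]
    - [0,0,0]
    - [0,0,0]
  hand: [0,0,0,0,0]

```text
time: 18.23
tcp_pos: [501.8, 196.8, 164.0]
tcp_rot: [0.0, 0.78, 0.625, -0.001]
contact_force: [0.3, 0.6, -0.2]
gripper_width: 0.006
grasp_force: 0.0
```

Run:
```python
from h import *
go((-40,84),150,0)
r=snap('side','side7')
cv2.imwrite('pics/c7.png',cv2.resize(r['image'][200:325,220:380],(768,600),interpolation=cv2.INTER_CUBIC))
```

```text
t 18.2333 tcp [501.8 196.8 164. ] stand [-40.   84.5] psi 77.38801756442169 xz -0.002 yz -0.0 q6 0.547 F [ 0.3  0.6 -0.2] w 0.5883202356383314
before turn [-0.0009  0.0001  0.028 ] after turn [-0.0009  0.0001  0.028 ] rz 0.0
```

View pics/c7.png

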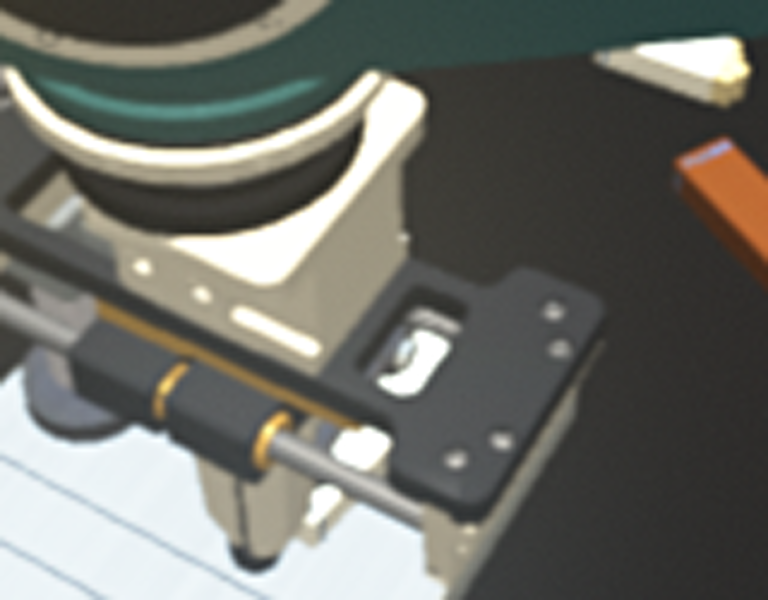

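The dark thing under the fingertips at (255,560) could be the ball. I check by moving one row and reading the force in motion.

Call:
play_rows:
  linear:
    - [-0.001,0,0.01]
  angular:
    - [0,0,0]
  hand: [0]

```text
time: 18.37
tcp_pos: [502.4, 196.4, 161.4]
tcp_rot: [0.001, 0.781, 0.625, 0.0]
contact_force: [0.3, 1.6, 3.5]
gripper_width: 0.003
grasp_force: 1.2
```

Run:
```python
from h import *
rep()
r=load('side7')
def proj(w):
    p=np.linalg.inv(r['pose'])@np.r_[w,1];K=r['intrinsics'];return (K@(p[:3]/p[2]))[:2], p[2]
for n,xy,z in(('tcp',(-40,84.5),164),('ball0',(-40,85),155),('ball29',(-40,74),197),('lever pivot',(-40,0),155)):
    print(n,proj(np.r_[W(xy),z]))
print(r['range_z'][308:322:2,266:282:2].round(0))
print(r['image'][308:322:2,266:282:2].max(-1))
```

```text
t 18.3667 tcp [502.4 196.4 161.4] stand [-39.4  84.2] psi 77.3804733533767 xz -0.001 yz 0.002 q6 0.547 F [0.3 1.6 3.5] w 0.25413159455989703
tcp (array([273.76758258, 309.63369453]), np.float64(546.5613060214413))
ball0 (array([273.96495112, 313.26753487]), np.float64(552.1403512542046))
ball29 (array([276.43230872, 291.21002381]), np.float64(531.8714672825492))
lever pivot (array([303.2210245 , 273.57876463]), np.float64(608.6979825702159))
[[536. 533. 533. 528. 524. 521. 518. 521.]
 [539. 539. 537. 531. 529. 526. 522. 525.]
 [690. 540. 540. 534. 533. 528. 525. 529.]
 [684. 546. 544. 539. 536. 531. 528. 684.]
 [681. 547. 545. 544. 543. 544. 550. 681.]
 [678. 677. 546. 546. 545. 546. 678. 676.]
 [676. 675. 675. 675. 675. 676. 674. 675.]]
[[167 166 109 166 169 170 169 156]
 [199 168 108 165 170 170 167 154]
 [244 162 130 160 169 171 167 189]
 [247 106  79 138 175 168 168 244]
 [249 171  61  76  94  78 208 248]
 [244 243 153  80  87 179 248 246]
 [211 230 251 251 251 250 246 246]]
```

The lever is turning: 3.5 N in motion, with the ball under the tip. I continue to its end stop.

Call:
play_rows:
  linear:
    - [-0.001,0,0.014]
    - [-0.002,0,0.014]
    - [-0.003,0,0.014]
    - [-0.005,0,0.014]
    - [-0.003,0,0.006]
  angular:
    - [0,0,0]
    - [0,0,0]
    - [0,0,0]
    - [0,0,0]
    - [0,0,0]
  hand: [0,0,0,0,0]

```text
time: 18.78
tcp_pos: [500.4, 189.1, 128.5]
tcp_rot: [0.001, 0.781, 0.625, -0.0]
contact_force: [1.2, 2.5, 2.4]
gripper_width: 0.002
grasp_force: 1.3
```

Call:
play_rows:
  linear:
    - [-0.001,0,0.003]
    - [-0.001,0,0.003]
  angular:
    - [0,0,0]
    - [0,0,0]
  hand: [0,0]

```text
time: 18.95
tcp_pos: [500.5, 188.4, 126.8]
tcp_rot: [0.001, 0.781, 0.625, 0.0]
contact_force: [-1.0, 1.8, 2.2]
gripper_width: 0.003
grasp_force: 1.3
```

Call:
play_rows:
  linear:
    - [-0.001,0,0.003]
    - [-0.001,0,0.003]
    - [0,0,0.002]
  angular:
    - [0,0,0]
    - [0,0,0]
    - [0,0,0]
  hand: [0,0,0]

```text
time: 19.2
tcp_pos: [500.8, 187.9, 124.8]
tcp_rot: [0.001, 0.781, 0.625, 0.001]
contact_force: [-7.2, 0.7, 23.9]
gripper_width: 0.005
grasp_force: 11.3
```

Call:
play_rows:
  linear:
    - [0,0,0.002]
    - [0,0,0.002]
  angular:
    - [0,0,0]
    - [0,0,0]
  hand: [0,0]

```text
time: 19.37
tcp_pos: [501.1, 187.9, 124.3]
tcp_rot: [0.001, 0.781, 0.625, 0.002]
contact_force: [-13.0, -0.6, 38.8]
gripper_width: 0.003
grasp_force: 18.4
```

The force rose sharply at z 124.5, which is the end stop. I retreat upward and check.

Call:
play_rows:
  linear:
    - [0,0,-0.004]
    - [0,0,-0.02]
    - [0.02,0,-0.06]
    - [0.02,0,-0.08]
    - [0.02,0,-0.08]
    - [0,0,-0.08]
    - [0.06,-0.05,0]
    - [0.06,-0.05,0]
    - [0.06,-0.05,0]
    - [0.06,-0.05,0]
    - [0,0,0]
    - [0,0,0]
  angular:
    - [0,0,0]
    - [0,0,0]
    - [0,0,0]
    - [0,0,0]
    - [0,0,0]
    - [0,0,0]
    - [0,0,0]
    - [0,0,0]
    - [0,0,0]
    - [0,0,0]
    - [0,0,0]
    - [0,0,0]
  hand: [0,0,0,0,0,0,0,0,0,0,0,0]

```text
time: 20.37
tcp_pos: [434.4, 357.1, 282.6]
tcp_rot: [0.001, 0.78, 0.626, -0.0]
contact_force: [-0.5, -0.3, 0.2]
gripper_width: 0.005
grasp_force: 0.0
```

Run:
```python
from h import *
rep()
r=snap('side','side8');t=snap('top','top8')
a=cv2.resize(r['image'][190:350,190:390],(800,600),interpolation=cv2.INTER_CUBIC)
cv2.imwrite('pics/c8.png',a)
for n,q in(('t',t),('s',r)):
    c=cloud(q);z=c[...,2];a=np.deg2rad(YAW);d=(c[...,:2]-O)@np.array([[np.cos(a),-np.sin(a)],[np.sin(a),np.cos(a)]])
    m=(abs(d[...,0])<10)&(abs(d[...,1])<10)&(z>200)&(z<260);print(n,'knob',np.median(z[m]) if m.any() else None)
    m=(abs(d[...,0]+40)<12)&(abs(d[...,1]-76)<14)&(z>70)&(z<220);print('ball',m.sum(),c[m].max(0) if m.any() else 0)
```

```text
t 20.3667 tcp [434.4 357.1 282.6] stand [-141.5  225.7] psi 77.54623054706364 xz -0.001 yz 0.001 q6 0.861 F [-0.5 -0.3  0.2] w 0.46626453969048876
t knob 226.02596202266068
ball 40 [505.69601596 198.50830596 129.39518269]
s knob None
ball 0 0
```

View pics/c8.png

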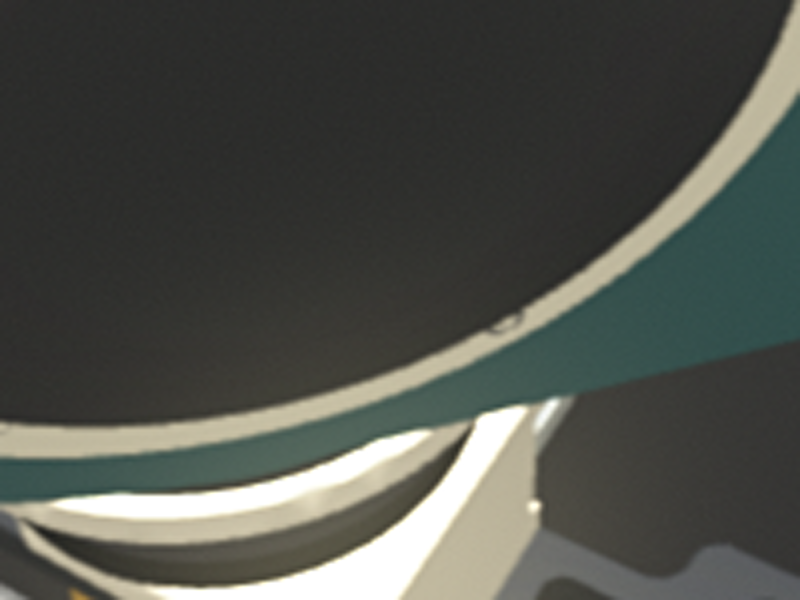

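The side view is blocked by the arm. The top depth shows the knob near z 226, as left, and the ball down. One last numeric check of the weight, then I hand in.

Run:
```python
from h import *
t=load('top8');c=cloud(t);z=c[...,2];a=np.deg2rad(YAW);d=(c[...,:2]-O)@np.array([[np.cos(a),-np.sin(a)],[np.sin(a),np.cos(a)]])
m=(abs(z-57)<8)&(abs(d[...,0])<50)&(d[...,1]>-140)&(d[...,1]<-20)
print(m.sum(),np.median(z[m]),cv2.minAreaRect(d[m].astype('float32')))
m=(abs(d[...,0]+40)<8)&(d[...,1]>60)&(d[...,1]<95)&(z>70)&(z<220);print('ball',np.median(z[m]),np.median(d[m],0))
print(ticket.close_job())
```

```text
372 56.45577438202622 ((-11.810338973999023, -64.50492858886719), (91.48902893066406, 32.09162521362305), 81.85897064208984)
ball 124.47477534210111 [-42.71988524  73.44874202]
the job is handed in; nothing more can be done
None
```

I handed the job in: the sound weight lies flat on the base plate with one end under the stop rod, the foot was lowered onto it with about 4 N, and the clamp lever is down at its end stop. It took about 20 s, nothing else on the bench was touched as far as I could see, and no verdict came back.

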